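Seat the hinge pin, draw the sagging bolt and hold the bench gate ajar

ROBOT

A 6-joint arm with a two-finger parallel gripper is mounted at the origin on the work surface. World frame = base frame: x ahead of the robot, y to its left, z up, the work surface at z = 0. Lengths are in m, angles in degrees, forces in N, time in s.
With the tool pointing down it reaches from about 0.25 to 0.725 m from the base axis. Payload 9.7 kg.
Tool frame: the origin (TCP) lies at the very end of the fingers, on their centre line; the grasp point (between the pads) lies 19 mm behind it; y points along the fingers, x is the direction in which the jaws open and shut, and the axes are right-handed (so a half turn about y gives the same grasp; the last joint's range is limited). The gripper opens to 85 mm and grips with 20 to 120 N. Pads are 22 mm wide; open, the fingers measure 114 mm over their backs; the gripper's body (76 mm by 85 mm) begins 54 mm behind the grasp point. The pads swing forward as they close: fully open they stand 13 mm farther back than shut.
Start: joints at [-75.115, 4.979, 10.078, 95.1, 0, 90], TCP at [0.141, -0.532, 0.231] pointing down, gripper open.
Joint ranges: [-179.16, 179.16], [-48.56, 103.87], [-65.8, 70.77], [-126.05, 130.52], [-82.76, 87.17], [-180, 180]. Speed limits (degrees/s): [127.2, 127.2, 147.25, 180, 180, 180].

INTERFACE

Orientations are given as [roll, pitch, yaw] about the fixed x, y, z axes, in that order (R = Rz(yaw) Ry(pitch) Rx(roll)).
In Python, from workcell import bot gives the robot as it stands.
- The arm moves only by the shell command python3 -m jog 'ROWS' [FORCE]. ROWS is JSON, a list of rows, each a list of 7 numbers: the closure, from 0 (fully open) to 1 (shut), then the shift along the world's x, y, z in units of 25 mm (1.0 is 25 mm), then the turn, a rotation vector about the world's x, y, z in units of 5 degrees (1.0 is 5 degrees). A call has 1 to 5 rows; each row is the pose to reach, as a shift and turn from the pose commanded when the call began; what a row does not reach only later rows make up. A row lasts 1/10 s, in which the tool goes at most 50 mm and 8.59 degrees, less where a joint would pass 70% of its speed; a pose out of reach is approached as far as the arm can. A call with a gripper value outside its range is refused whole. The fingers move at their own pace and stop on an object; FORCE is the grip in N (left out, the last holds). Time passes only in rows, so rows that repeat a pose let the fingers close. It gives the time, the measured TCP pose, the force and the opening at its end, in the units of the state.
- bot.get_obs(): the state, without advancing time (a new reading comes with each control period).
- bot.camera(name): name is "scene" or "side" or "wrist"; returns (picture, depth): 480x640x3 uint8, red, green, blue; 480x640 float32, m along the optical axis (not along the pixel's ray), 0 where there is no reading.
- bot.camera_model(name): a dict with "fx", "fy", "cx", "cy" (pixels), "rvec" (rotation vector, rad) and "tvec" (3), from world to camera coordinates, as OpenCV has them; the wrist camera has in their place "tool_from_camera" (4x4, takes a point from camera to tool coordinates, whose origin is the TCP and whose axes are the tool frame's). Camera axes: x right, y down, z forward; pixel columns grow to the right and rows downward; lengths in m; the calibration is good to about 2 mm. A picture is of the moment at which its call begins: read the wrist's pose just before it. camera_model takes no time and is no camera call.
- bot.job_done(): hands the job in, once; it reports no verdict.
Trained networks look in the newest picture that a camera, given by its name, has taken for a name from the list of things; names that differ only in an ending like _2 or _b are one class to them, and where a whole thing is asked for, a point or a joint stands for the part that bears it (a point fixed in the world has none). Each returns a list of dicts, best first, with "conf" (0 to 1); they miss things now and then, are a little off and sometimes report something else, mostly with a low value. They report only what shows in the picture. A call takes as long as a camera call.
- bot.regions_of(camera, label): "pixels" (480x640 bool, what is visible of it) and "point" ([row, column] in pixels, amid what is visible of it).
The state is a dict: "time": time; "q": joint angles; "qd": joint speeds; "joint_efforts": joint torques, N m; "ee_pos": TCP position; "tcp_rot": TCP orientation; "wrist_force": force on the tool from outside, world axes, zero at the start; "torque": the same for the moment, N m; "opening": finger opening in m.
Only numpy, scipy, OpenCV 4.12 (cv2) and the standard library are available. Lean on these libraries where they do the work, as an engineer would, in place of code of your own. Each camera call takes 0.05 s, during which the arm holds its last target. There are 200 camera calls.

TASK

The hinge pin of the small gate on the bottle guard has crept up: first press it straight down until its head sits fully home on the hinge fork. Then grip the bolt's upright knob, lift the sagging bolt so that its nose clears the keeper's bent-up lip while you pull it back towards the hinge, and swing the gate out of the guard, towards the robot, until its free edge stands about 8 cm open. Finish while still gripping the knob and holding the gate still and ajar against its closing spring; leave the bottles and the other things on the bench where they stand.

Things in the scene. Friction and masses are not known exactly. Their poses are not given: they have to be found in the camera images.
- guard: Fixed bottle guard: base plate 290 x 360 mm, fence about 125 mm high, two bottles inside. Origin on the bench under the gate line (x = 0). x points into the guard (away from the robot), y along the closed gate to the hinge (robot's left), z up. Along y, mm: hinge axis +125, bolt's pivot 0, gate's free edge -112, keeper's lip -130. The gate's top rail is 140 mm above the bench.
- fork_top (a point): Centre of the upper face of the hinge fork's upper leaf, 140 mm above the bench, on the vertical hinge axis: the pin head's underside rests here when fully home.
- pin_head (a point): Centre of the top of the hinge pin's head (steel disc 24 mm wide, 8 mm thick, on a 10 mm shank). It stands 26 to 38 mm above fork_top at the start, 8 mm above it when seated, so 148 mm above the bench. The hinge post beside it (towards +y, from 25 mm off the axis) is 140 mm high.
- hinge_pin (a joint): How far the pin has been pushed down, m: 0 to 0.012 at the start, 0.030 = head fully home (hard stop). Moves only vertically, stiff: about 5 N to push, stays where left.
- gate (a joint): Opening angle of the gate, rad: 0 closed (stop), grows as the free edge swings out to the guard's -x, up to 1.2. Vertical axis through point gate_hinge. A spring closes it: 0.21 N m at 0, growing by 0.6 N m per rad (about 2.5 N at the knob when ajar). Locked (but for about 0.03 rad of play) while the bolt's nose lies in the keeper.
- gate_hinge (a point): Point on the gate's vertical hinge axis, 140 mm above the bench (does not move).
- gate_edge (a point): Free edge of the gate, 130 mm above the bench, 237 mm from the hinge axis; opened by 80 mm when joint gate is about 0.34.
- bolt_barrel (a joint): Tilt of the barrel bolt about its one remaining screw, a crosswise pivot on the gate's top rail, 160 mm above the bench, 125 mm from the hinge axis. -0.10 rad = sagged (start, lower stop; it falls back when let go), 0 = level, +0.14 upper stop. Positive raises nose and knob.
- bolt (a joint): How far the bolt is drawn along its own axis towards the hinge, m: 0 shot into the keeper (start 0 to 0.002), 0.050 fully drawn (stop). About 1.5 N of friction, stays where left. While sagged, the nose catches behind the lip after about 5 mm; lifted, it passes over and is free of the keeper when drawn 0.027 or more.
- bolt_knob: Steel knob of the bolt: upright cylinder 20 mm wide, 28 mm tall, on a thin stem fixed to the 10 mm rod, 85 mm from the pivot when shot. Origin on the rod's axis below it, knob from 20 to 48 mm above that. z up the knob, y along the rod to the hinge, x across the rod. Free on both sides across the rod.
- knob_grip (a point): Middle of the knob, 34 mm above the rod's axis; grip it here from above, fingers closing across the rod (guard's x) so that it can tilt between the pads. It must rise 7 mm or more for the nose to clear the lip (12 mm is comfortable); it can rise about 20 mm at the start, about 14 mm once drawn by 40 mm.
- nose (a point): Centre of the bolt's nose, a square steel head on the rod's far end, 20 mm wide (across), 13 mm long (along the rod), 22 mm high, hanging lower than the rod: its underside is 11 mm below this point.
- lip_top (a point): Middle of the upper edge of the keeper's bent-up lip, 140 mm above the bench, 3 mm thick, 32 mm wide across the rod, on the fixed latch post. The sagging nose hangs behind it, its underside about 10 mm below this edge. Two upright cheeks, 177 mm above the bench, flank the nose.
- bottle_a: Amber glass bottle, 64 mm wide, 135 mm tall, inside the guard towards the hinge side; origin under its centre. Bystander: leave it.
- bottle_b: Clear glass bottle, same size, inside the guard towards the latch side; origin under its centre. Bystander: leave it.
- beaker: Open glass cup, 60 mm wide, 75 mm tall, in front of the guard's latch end; origin under its centre. Bystander: leave it.
- jar: Small amber jar with white lid, 44 mm wide, 55 mm tall, in front of the guard's hinge end; origin under its centre. Bystander: leave it.
- wrench: Open-ended steel wrench, 150 mm long, lying flat on the bench in front of the guard; origin under its middle, x along it. Bystander: leave it.
- tray: Shallow open white tray, 90 x 120 x 30 mm, beside the guard on the latch side; origin under its centre. Bystander: leave it.
- vial_block: Grey block 70 x 100 x 35 mm with nine small capped vials, 53 mm tall over all, beside the guard on the hinge side; origin under its centre. Bystander: leave it.

How it is judged:
By the outcome, as a careful person would: the job done as asked, in the order asked, and still so for the second after the job is handed in, while the arm keeps its last pose, push and grip.
It also fails if it takes over 42 s, if anything falls off the work surface, if the arm or the gripper's body presses on something with over 40 N, if the wrist force passes 120 N, or if a joint passes its speed limit or range.

## Working session

There is one attempt and no reset: what is moved stays moved. The work goes in short steps, Python scripts to look and compute and a shell command to move; the robot and the scene stay as the last step left them, time stands still between calls to the robot, and variables do not carry over. Pictures are saved under pics/ and viewed, about 8 in all and at most 12, crops included, and the job is handed in when it is done.

```bash
mkdir -p pics; ls; cat > h.py <<'E'
import numpy as np, cv2
from workcell import bot
from scipy.spatial.transform import Rotation as R
def cam(name):
    o=bot.get_obs(); im,d=bot.camera(name); m=bot.camera_model(name)
    if name=="wrist":
        T=np.eye(4); T[:3,:3]=R.from_euler('xyz',o['tcp_rot'],degrees=True).as_matrix(); T[:3,3]=o['ee_pos']
        W=T@np.array(m['tool_from_camera'])
    else:
        W=np.eye(4); r=cv2.Rodrigues(np.array(m['rvec'],float))[0]; W[:3,:3]=r.T; W[:3,3]=-r.T@np.array(m['tvec']).ravel()
    return im,d,m,W
def pts(d,m,W,mask=None):
    v,u=np.nonzero((d>0)&(mask if mask is not None else True)); z=d[v,u]
    P=np.c_[(u-m['cx'])/m['fx']*z,(v-m['cy'])/m['fy']*z,z]
    return P@W[:3,:3].T+W[:3,3]
def save(im,n): cv2.imwrite('pics/'+n,cv2.cvtColor(im,cv2.COLOR_RGB2BGR))
E
python3 - <<'E'
from h import *
o=bot.get_obs(); print({k:np.round(v,3) for k,v in o.items()})
for c in ("scene","side"):
    im,d,m,W=cam(c); save(im,c+'0.png'); print(c,W[:3,3].round(3),W[:3,2].round(2))
    for l in ("guard","pin_head","bolt_knob","nose","gate_edge","jar","beaker","bottle_a"):
        for r in bot.regions_of(c,l)[:2]:
            p=pts(d,m,W,r['pixels'])
            if len(p): print(l,round(r['conf'],2),np.round(r['point']),len(p),np.median(p,0).round(3),np.percentile(p,2,0).round(3),np.percentile(p,98,0).round(3))
E
```

```text
pics
{'time': np.float64(0.0), 'q': array([-75.114,   5.012,  10.033,  95.1  ,   0.   ,  90.   ]), 'qd': array([-0.051, -0.033, -0.144, -0.035,  0.021,  0.038]), 'joint_efforts': array([-1.0000e-03, -5.2038e+01,  4.6481e+01,  1.6000e-02, -0.0000e+00,
       -0.0000e+00]), 'ee_pos': array([ 0.141, -0.531,  0.231]), 'tcp_rot': array([-9.0000e+01,  8.0000e-02, -7.5113e+01]), 'wrist_force': array([ 0.562, -0.26 ,  0.654]), 'torque': array([-0.004,  0.025, -0.003]), 'opening': np.float64(0.086)}
scene [1.036 0.434 1.158] [-0.41 -0.33 -0.85]
guard 0.81 [291. 260.] 22151 [ 0.672 -0.025  0.03 ] [ 0.533 -0.195  0.002] [0.83  0.16  0.169]
guard 0.62 [215. 365.] 431 [0.358 0.017 0.007] [ 0.286 -0.005  0.001] [0.425 0.045 0.012]
pin_head 0.59 [268. 340.] 125 [0.585 0.117 0.169] [0.574 0.106 0.145] [0.594 0.127 0.173]
pin_head 0.51 [195. 276.] 149 [ 0.541 -0.087  0.192] [ 0.529 -0.103  0.154] [ 0.548 -0.08   0.202]
nose 0.74 [306. 276.] 1220 [0.701 0.04  0.095] [0.665 0.004 0.014] [0.721 0.059 0.143]
nose 0.43 [290. 264.] 21909 [ 0.671 -0.025  0.031] [ 0.535 -0.195  0.002] [0.83  0.16  0.169]
gat
[... 846 characters left out ...]
03  0.092] [ 0.523 -0.11   0.025] [0.58  0.116 0.177]
nose 0.7 [226. 271.] 611 [0.677 0.038 0.101] [0.588 0.006 0.051] [0.706 0.114 0.164]
gate_edge 0.67 [240. 323.] 4076 [ 0.552 -0.003  0.093] [ 0.523 -0.112  0.025] [0.581 0.116 0.179]
jar 0.56 [304. 269.] 482 [0.522 0.196 0.039] [0.51  0.172 0.003] [0.548 0.21  0.057]
beaker 0.8 [270. 425.] 833 [ 0.335 -0.126  0.05 ] [ 0.311 -0.184 -0.001] [ 0.369 -0.107  0.075]
beaker 0.17 [317. 377.] 575 [0.348 0.018 0.005] [ 0.279 -0.006 -0.003] [0.421 0.046 0.01 ]
bottle_a 0.77 [207. 322.] 290 [ 0.635 -0.091  0.115] [ 0.617 -0.116  0.087] [ 0.663 -0.068  0.144]
bottle_a 0.75 [227. 272.] 581 [0.678 0.037 0.1  ] [ 0.654 -0.041  0.01 ] [0.787 0.06  0.142]
```

```bash
python3 - <<'E'
from h import *
a=cv2.imread('pics/scene0.png')[150:370,170:440]; b=cv2.imread('pics/side0.png')[150:370,230:470]
a=cv2.resize(a,None,fx=1.47,fy=1.47*1.8)if 0 else cv2.resize(a,(400,326)); b=cv2.resize(b,(400,367))
m=np.zeros((367,800,3),np.uint8); m[:326,:400]=a; m[:,400:]=b; cv2.imwrite('pics/m0.png',m)
E
```

```text
(no output)
```

View pics/m0.png

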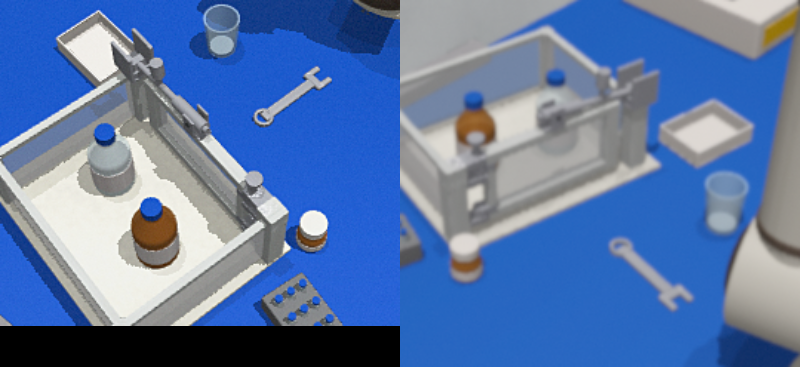

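```bash
python3 -m jog '[[0,1.1,1.6,0.6,0,0,1],[0,2.2,3.2,1.2,0,0,2.4],[0,3.3,4.8,1.8,0,0,3.8],[0,4.4,6.4,2.4,0,0,5.2],[0,5.5,8.0,3,0,0,6.6]]'
python3 -m jog '[[0,1.1,1.6,0,0,0,1.2],[0,2.2,3.2,0,0,0,2.4],[0,3.3,4.8,0,0,0,3.6],[0,4.4,6.4,0,0,0,4.8],[0,5.5,8.0,0,0,0,5.7]]'
python3 -m jog '[[0,1.1,1.6,0,0,0,0],[0,2.2,3.2,0,0,0,0],[0,3.3,4.8,0,0,0,0],[0,4.4,6.4,0,0,0,0],[0,5.2,7.6,0,0,0,0]]'
python3 -m jog '[[0,0.5,0.7,0,0,0,0],[0,0.5,0.7,0,0,0,0]]'
python3 - <<'E'
from h import *
im,d,m,W=cam("wrist"); save(im,'w1.png'); print(W.round(3))
for l in ("pin_head","bolt_knob","nose"):
    for r in bot.regions_of("wrist",l)[:2]:
        p=pts(d,m,W,r['pixels'])
        if len(p): print(l,round(r['conf'],2),np.round(r['point']),len(p),np.median(p,0).round(3),np.percentile(p,2,0).round(3),np.percentile(p,98,0).round(3))
E
```

```text
time: 1.4
ee_pos: [0.2772, -0.3331, 0.3059]
tcp_rot: [-90.0, -0.0, -41.9]
wrist_force: [1.3, -0.8, -0.0]
opening: 0.0858
time: 1.9
ee_pos: [0.4148, -0.1328, 0.3054]
tcp_rot: [-90.0, -0.1, -13.4]
wrist_force: [0.1, -0.4, 0.2]
opening: 0.0854
time: 2.4
ee_pos: [0.5452, 0.0579, 0.3047]
tcp_rot: [-90.0, 0.0, -13.5]
wrist_force: [-0.4, -1.0, -0.6]
opening: 0.085
time: 2.6
ee_pos: [0.5577, 0.075, 0.3038]
tcp_rot: [-90.0, 0.1, -13.5]
wrist_force: [-0.2, -0.3, 0.0]
opening: 0.0852
[[ 0.972 -0.222 -0.073  0.576]
 [-0.234 -0.927 -0.293  0.15 ]
 [-0.002  0.302 -0.953  0.447]
 [ 0.     0.     0.     1.   ]]
pin_head 0.65 [170. 332.] 706 [0.582 0.116 0.17 ] [0.573 0.106 0.168] [0.593 0.126 0.171]
bolt_knob 0.7 [406. 338.] 661 [ 0.538 -0.083  0.187] [ 0.528 -0.09   0.159] [ 0.547 -0.08   0.2  ]
nose 0.64 [314. 413.] 2422 [ 0.628 -0.077  0.073] [ 0.61  -0.11   0.014] [ 0.665 -0.068  0.135]
nose 0.46 [297. 333.] 5567 [0.557 0.005 0.143] [ 0.529 -0.097  0.123] [0.583 0.097 0.197]
```

View pics/w1.png

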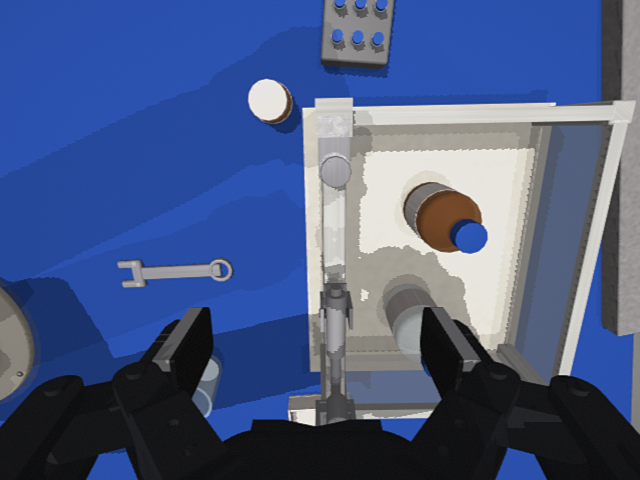

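```bash
python3 -m jog '[[1,0.5,0.8,0,0,0,0],[1,1,1.6,0,0,0,0],[1,1,1.6,-1.6,0,0,0],[1,1,1.6,-3.2,0,0,0],[1,1,1.6,-4.6,0,0,0]]' 40
python3 -m jog '[[1,0,0,0,0,0,0],[1,0,0,0,0,0,0],[1,0,0,-0.2,0,0,0],[1,0,0,-0.4,0,0,0],[1,0,0,-0.5,0,0,0]]'
python3 - <<'E'
from h import *
im,d,m,W=cam("side"); save(cv2.resize(im[150:330,230:430],(800,720)),'s1.png')
im,d,m,W=cam("wrist"); save(im,'w2.png')
for l in ("pin_head",):
    for r in bot.regions_of("wrist",l)[:2]:
        p=pts(d,m,W,r['pixels'])
        if len(p): print(l,round(r['conf'],2),np.round(r['point']),len(p),np.median(p,0).round(3),np.percentile(p,2,0).round(3),np.percentile(p,98,0).round(3))
E
```

```text
time: 3.3
ee_pos: [0.5812, 0.1118, 0.1888]
tcp_rot: [-90.0, -0.0, -13.7]
wrist_force: [-0.1, 0.6, -0.4]
opening: 0.0127
time: 3.8
ee_pos: [0.582, 0.1128, 0.1783]
tcp_rot: [-90.0, -0.1, -13.6]
wrist_force: [-0.8, -0.6, -0.7]
opening: 0.0003
pin_head 0.67 [278. 317.] 1179 [0.584 0.122 0.17 ] [0.572 0.112 0.142] [0.594 0.127 0.171]
pin_head 0.31 [407. 319.] 393 [0.561 0.027 0.14 ] [0.555 0.016 0.139] [0.566 0.04  0.141]
```

View pics/w2.png

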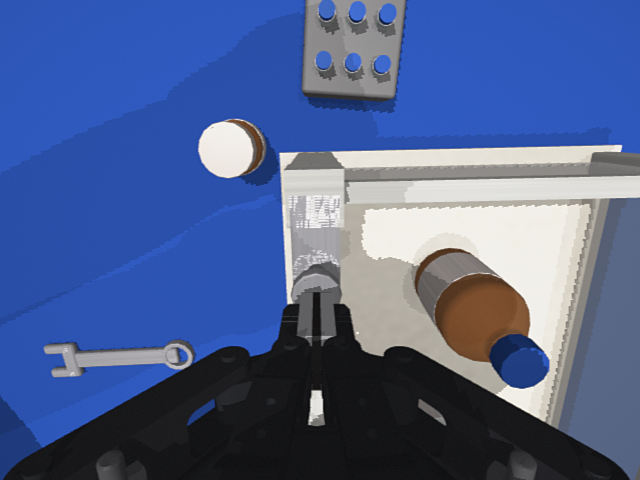

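```bash
python3 -m jog '[[1,0,0.15,-0.1,0,0,0],[1,0,0.15,-0.25,0,0,0],[1,0,0.15,-0.4,0,0,0],[1,0,0.15,-0.55,0,0,0],[1,0,0.15,-0.7,0,0,0]]'
python3 -m jog '[[1,0,0,-0.1,0,0,0],[1,0,0,-0.2,0,0,0],[1,0,0,-0.3,0,0,0],[1,0,0,-0.35,0,0,0],[1,0,0,-0.35,0,0,0]]'
```

```text
time: 4.45
ee_pos: [0.5817, 0.1169, 0.1603]
tcp_rot: [-89.9, -0.0, -13.6]
wrist_force: [-1.1, 2.3, 4.2]
opening: 0.0002
time: 4.95
ee_pos: [0.5816, 0.1164, 0.151]
tcp_rot: [-90.0, 0.0, -13.6]
wrist_force: [-0.0, 2.1, 2.0]
opening: -0.0003
```

```bash
python3 -m jog '[[1,0,0,-0.1,0,0,0],[1,0,0,-0.2,0,0,0],[1,0,0,-0.2,0,0,0]]'
python3 -m jog '[[1,0,0,-0.1,0,0,0],[1,0,0,-0.1,0,0,0]]'
```

```text
time: 5.25
ee_pos: [0.5817, 0.1164, 0.148]
tcp_rot: [-90.0, -0.1, -13.6]
wrist_force: [-4.6, 1.4, 14.8]
opening: 0.0002
time: 5.45
ee_pos: [0.5818, 0.1164, 0.1478]
tcp_rot: [-89.9, -0.2, -13.6]
wrist_force: [-9.7, -0.4, 28.2]
opening: -0.0001
```

```bash
python3 -m jog '[[1,0,0,1.5,0,0,0],[0.3,0,0,3,0,0,0],[0,-0.4,-1.6,3.6,0,0,0],[0,-0.8,-3.2,4.2,0,0,0],[0,-1.2,-5,4.2,0,0,0]]'
python3 -m jog '[[0,-0.4,-1.6,0,0,0,0],[0,-0.76,-3.2,0,0,0,0],[0,-0.76,-3.2,0,0,0,0],[0,-0.76,-3.2,0,0,0,0]]'
python3 - <<'E'
from h import *
im,d,m,W=cam("wrist"); save(im,'w3.png')
for l in ("bolt_knob","pin_head","nose"):
    for r in bot.regions_of("wrist",l)[:2]:
        p=pts(d,m,W,r['pixels'])
        if len(p): print(l,round(r['conf'],2),np.round(r['point']),len(p),np.median(p,0).round(3),np.percentile(p,2,0).round(3),np.percentile(p,98,0).round(3), p[p[:,2]>p[:,2].max()-.006].mean(0).round(3))
for c in ("scene","side"):
    im,d,m,W=cam(c)
    for l in ("bolt_knob","pin_head"):
      for r in bot.regions_of(c,l)[:2]:
        p=pts(d,m,W,r['pixels'])
        if len(p): print(c,l,round(r['conf'],2),np.round(r['point']),len(p),np.median(p,0).round(3),np.percentile(p,2,0).round(3),np.percentile(p,98,0).round(3))
E
```

```text
time: 5.95
ee_pos: [0.5515, -0.0097, 0.2502]
tcp_rot: [-90.0, -0.1, -13.6]
wrist_force: [1.6, -0.3, 0.1]
opening: 0.0579
time: 6.35
ee_pos: [0.5321, -0.0896, 0.2482]
tcp_rot: [-90.0, 0.1, -13.8]
wrist_force: [0.7, 0.5, 1.0]
opening: 0.0852
bolt_knob 0.71 [259. 326.] 1368 [ 0.538 -0.087  0.199] [ 0.528 -0.101  0.151] [ 0.547 -0.08   0.201] [ 0.537 -0.091  0.199]
bolt_knob 0.67 [156. 471.] 94858 [ 0.681 -0.075  0.008] [ 0.513 -0.195  0.005] [0.807 0.07  0.177] [ 0.578 -0.09   0.265]
nose 0.7 [310. 326.] 565 [ 0.527 -0.141  0.151] [ 0.517 -0.152  0.131] [ 0.537 -0.134  0.153] [ 0.526 -0.143  0.152]
scene bolt_knob 0.5 [194. 274.] 140 [ 0.542 -0.087  0.194] [ 0.53  -0.1    0.161] [ 0.548 -0.08   0.202]
scene pin_head 0.45 [276. 341.] 106 [0.587 0.117 0.147] [0.575 0.106 0.139] [0.595 0.127 0.152]
side bolt_knob 0.27 [243. 325.] 3943 [ 0.552 -0.002  0.094] [ 0.524 -0.11   0.027] [0.579 0.114 0.179]
side pin_head 0.55 [240. 323.] 4052 [ 0.552 -0.004  0.093] [ 0.523 -0.114  0.026] [0.581 0.114 0.18 ]
```

View pics/w3.png

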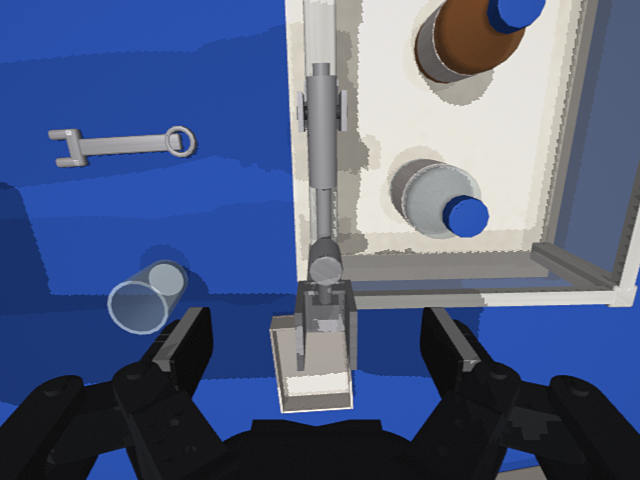

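```bash
python3 - <<'E'
from h import *
im,d,m,W=cam("wrist")
p=pts(d,m,W); th=np.radians(-13.5); H=np.array([.584,.117])
ex=np.array([np.cos(th),np.sin(th)]); ey=np.array([-np.sin(th),np.cos(th)])
gx=(p[:,:2]-H)@ex; gy=(p[:,:2]-H)@ey+.125
for lo,hi,n in ((.172,.182,'cheek'),(.192,.205,'knob')):
    s=(p[:,2]>lo)&(p[:,2]<hi)&(abs(gx)<.035)&(gy>-.2)&(gy<-.06)
    print(n,s.sum(),np.percentile(gx[s],[1,50,99]).round(4),np.percentile(gy[s],[1,50,99]).round(4))
print('tcp',[(bot.get_obs()['ee_pos'][:2]-H)@ex,(bot.get_obs()['ee_pos'][:2]-H)@ey+.125])
E
```

```text
cheek 1096 [-0.0168  0.0028  0.0251] [-0.173  -0.1443 -0.0773]
knob 939 [-0.0061  0.003   0.0122] [-0.0978 -0.0868 -0.0788]
tcp [np.float64(-0.0019983500582008806), np.float64(-0.08647069991919651)]
```

```bash
python3 -m jog '[[0,0.2,-0.05,-0.8,0,0,0],[0,0.2,-0.05,-1.8,0,0,0],[0,0.2,-0.05,-2.8,0,0,0],[0,0.2,-0.05,-3.3,0,0,0],[0,0.2,-0.05,-3.3,0,0,0]]' 40
python3 -m jog '[[1,0,0,0,0,0,0],[1,0,0,0,0,0,0],[1,0,0,0,0,0,0],[1,0,0,0,0,0,0],[1,0,0,0,0,0,0]]'
python3 -m jog '[[1,0,0,0,0,0,0],[1,0,0,0,0,0,0]]'
python3 - <<'E'
from h import *
im,d,m,W=cam("wrist"); save(im,'w4.png')
E
```

```text
time: 7.4
ee_pos: [0.5368, -0.0895, 0.1648]
tcp_rot: [-90.0, 0.2, -13.6]
wrist_force: [0.2, 0.7, 0.5]
opening: 0.0854
time: 7.9
ee_pos: [0.5377, -0.0898, 0.1668]
tcp_rot: [-90.0, -0.0, -13.6]
wrist_force: [-0.0, -1.6, 2.0]
opening: 0.0186
time: 8.1
ee_pos: [0.5377, -0.0898, 0.1667]
tcp_rot: [-90.0, -0.0, -13.6]
wrist_force: [-0.2, 0.0, 2.8]
opening: 0.019
```

View pics/w4.png

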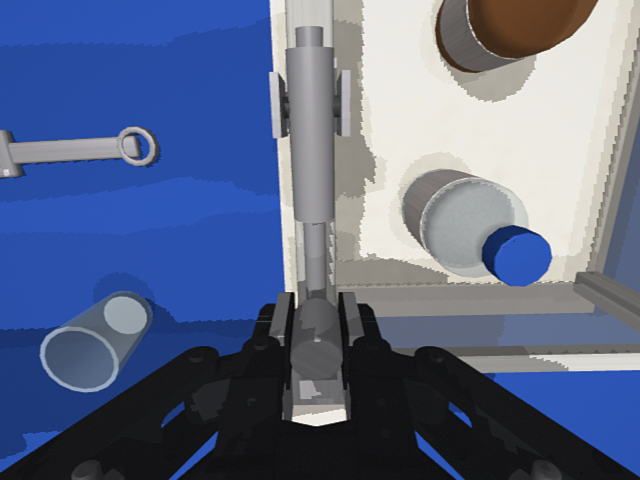

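```bash
python3 -m jog '[[1,0.01,0.04,0.12,0,0,0],[1,0.02,0.08,0.25,0,0,0],[1,0.03,0.13,0.38,0,0,0],[1,0.04,0.17,0.5,0,0,0],[1,0.04,0.17,0.5,0,0,0]]'
```

```text
time: 8.65
ee_pos: [0.5386, -0.0851, 0.1788]
tcp_rot: [-90.0, 0.0, -13.6]
wrist_force: [-0.7, 1.3, -7.4]
opening: 0.0187
```

```bash
python3 -m jog '[[1,0.06,0.24,0,0,0,0],[1,0.12,0.5,0,0,0,0],[1,0.18,0.75,0,0,0,0],[1,0.24,1.0,0,0,0,0],[1,0.24,1.0,0,0,0,0]]'
python3 -m jog '[[1,0.06,0.24,0,0,0,0],[1,0.11,0.45,0,0,0,0],[1,0.11,0.45,0,0,0,0]]'
python3 - <<'E'
from h import *
im,d,m,W=cam("wrist"); save(im,'w5.png')
E
```

```text
time: 9.15
ee_pos: [0.5447, -0.0593, 0.1786]
tcp_rot: [-90.0, 0.0, -13.6]
wrist_force: [-1.5, 1.8, -8.2]
opening: 0.0184
time: 9.45
ee_pos: [0.5473, -0.0484, 0.1785]
tcp_rot: [-90.0, 0.1, -13.6]
wrist_force: [-1.7, 2.1, -11.0]
opening: 0.0187
```

View pics/w5.png

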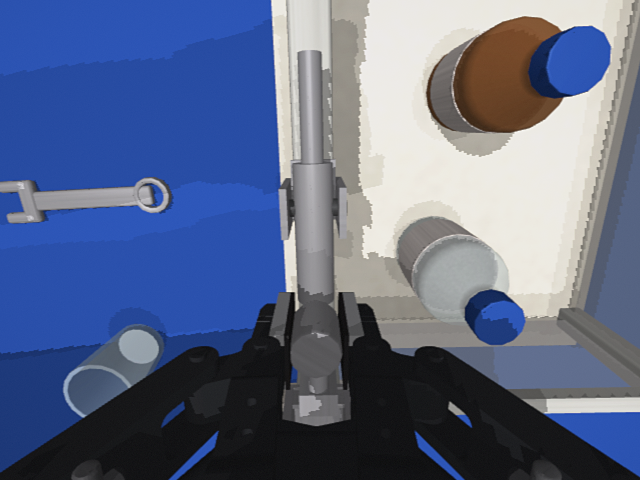

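```bash
python3 -m jog '[[1,-0.27,0.07,0,0,0,-0.46],[1,-0.56,0.16,0,0,0,-0.97],[1,-0.84,0.26,0,0,0,-1.46],[1,-1.11,0.37,0,0,0,-1.95],[1,-1.11,0.37,0,0,0,-1.95]]'
```

```text
time: 10.0
ee_pos: [0.5196, -0.0399, 0.1789]
tcp_rot: [-90.0, -0.0, -23.4]
wrist_force: [1.3, -0.3, -11.4]
opening: 0.0185
```

```bash
python3 -m jog '[[1,-0.27,0.13,0,0,0,-0.5],[1,-0.53,0.26,0,0,0,-1],[1,-0.78,0.4,0,0,0,-1.5],[1,-1.03,0.55,0,0,0,-1.95],[1,-1.03,0.55,0,0,0,-1.95]]'
python3 - <<'E'
from h import *
im,d,m,W=cam("scene"); a=cv2.resize(im[150:370,170:440],(800,652))[:600]; save(a,'s6.png')
# gate rail direction from top rail points
H=np.array([.586,.118])
for c in ("scene","side","wrist"):
    im,d,m,W=cam(c)
    for l in ("gate_edge","pin_head","jar","beaker","bottle_a","bolt_knob"):
      for r in bot.regions_of(c,l)[:2]:
        p=pts(d,m,W,r['pixels'])
        if len(p):
            far=p[np.argsort(-np.hypot(*(p[:,:2]-H).T))[:60]].mean(0)
            print(c,l,round(r['conf'],2),len(p),np.median(p,0).round(3),np.percentile(p,2,0).round(3),np.percentile(p,98,0).round(3),far.round(3))
E
```

```text
time: 10.5
ee_pos: [0.494, -0.0263, 0.1792]
tcp_rot: [-90.0, -0.1, -33.1]
wrist_force: [1.3, -2.9, -9.9]
opening: 0.0189
scene gate_edge 0.72 1964 [0.527 0.018 0.132] [ 0.465 -0.079  0.   ] [0.588 0.11  0.209] [ 0.45  -0.078  0.044]
scene pin_head 0.66 107 [0.585 0.117 0.148] [0.574 0.106 0.142] [0.596 0.126 0.151] [0.584 0.115 0.148]
scene jar 0.91 489 [0.543 0.192 0.051] [0.517 0.168 0.005] [0.556 0.209 0.059] [0.529 0.204 0.035]
scene bottle_a 0.91 1238 [0.7   0.039 0.095] [ 0.66  -0.011  0.007] [0.721 0.059 0.143] [ 0.701 -0.003  0.037]
scene bottle_a 0.6 1195 [ 0.654 -0.086  0.092] [ 0.619 -0.122  0.013] [ 0.675 -0.069  0.143] [ 0.655 -0.125  0.074]
scene bolt_knob 0.4 1927 [0.529 0.019 0.134] [ 0.472 -0.081  0.023] [0.588 0.111 0.209] [ 0.465 -0.082  0.073]
side gate_edge 0.69 4770 [0.516 0.012 0.091] [ 0.452 -0.082  0.024] [0.586 0.116 0.169] [ 0.582 -0.157  0.041]
side gate_edge 0.31 222 [ 0.477 -0.048  0.163] [ 0.452 -0.082  0.151] [0.546 0.062 0.172] [ 0.46  -0.076  0.162]
side pin_head 0.56 76 [0.579 0.117 0.147] [0.568 0.077 0.107] [0.627 0.128 0.149] [0.58  0.115 0.143]

[... 850 characters left out ...]
9  0.157]
wrist gate_edge 0.41 376 [ 0.455 -0.331  0.004] [ 0.446 -0.337  0.002] [ 0.508 -0.299  0.03 ] [ 0.456 -0.335  0.012]
wrist pin_head 0.35 7538 [ 0.498 -0.021  0.171] [ 0.456 -0.083  0.157] [0.55  0.062 0.211] [ 0.428 -0.128  0.094]
wrist bottle_a 0.95 8458 [0.663 0.019 0.089] [ 0.656 -0.001  0.017] [0.692 0.048 0.115] [0.703 0.    0.09 ]
wrist bottle_a 0.6 13086 [ 0.631 -0.087  0.1  ] [ 0.61  -0.115  0.018] [ 0.661 -0.069  0.142] [ 0.644 -0.142  0.059]
wrist bolt_knob 0.81 3296 [ 0.495 -0.024  0.209] [ 0.485 -0.035  0.185] [ 0.503 -0.018  0.211] [ 0.484 -0.043  0.184]
wrist bolt_knob 0.64 100832 [ 0.596 -0.047  0.007] [ 0.489 -0.176  0.005] [0.768 0.085 0.208] [ 0.693 -0.2    0.005]
```

View pics/s6.png

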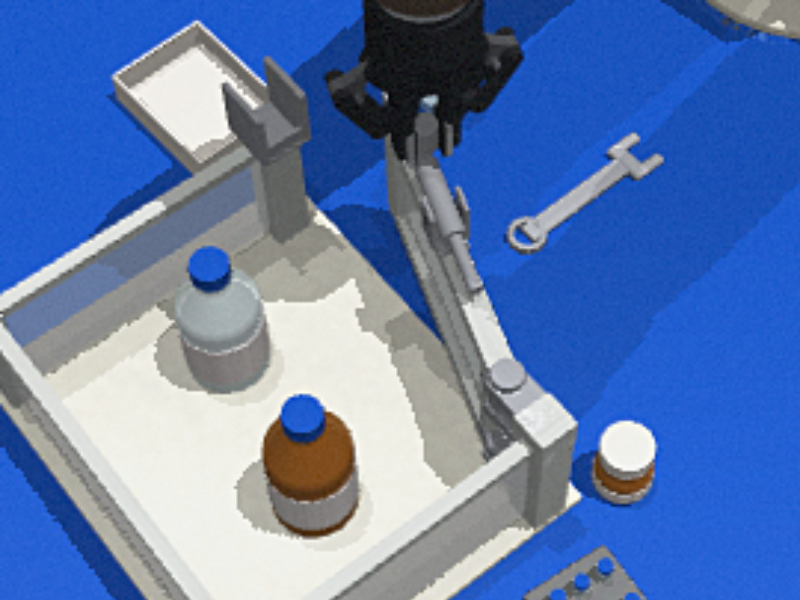

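```bash
python3 -m jog '[[1,0,0,0,0,0,0],[1,0,0,0,0,0,0],[1,0,0,0,0,0,0],[1,0,0,0,0,0,0],[1,0,0,0,0,0,0]]'; python3 -c "
from workcell import bot; print(bot.job_done())"
```

```text
time: 12.1
ee_pos: [0.4939, -0.0262, 0.1789]
tcp_rot: [-90.0, -0.0, -33.1]
wrist_force: [1.2, -2.3, -8.1]
opening: 0.0189
the job is handed in; nothing more can be done
None
```

The job is handed in: the pin is seated, the bolt is drawn, and the gate is held about 8 cm open with the knob still gripped. The clock stood at about 12 s of the 42 s.

- **Hinge pin:** I pressed it down with closed fingers until it hit the hard stop, at a TCP height of 148 mm and 28 N. Later camera readings put the head top at 147–148 mm.
- **Bolt:** I gripped the knob across the rod, with the fingers closing to about 19 mm. I lifted it 12 mm and drew it back about 38 mm; the pull met little resistance.
- **Gate:** I swung it out by about 0.34 rad, worked out from how far the knob moved. The visible edge agrees roughly with an 80 mm opening. A last 0.5 s hold showed no drift, with about 8 N at the wrist.
- **Other things:** The jar, beaker and bottles measured where they stood at the start. I checked the wrench, tray and vial block only by eye in the last scene picture, and they looked undisturbed.
- **Checks that disagreed:** The networks gave several mislabelled low-confidence detections, which I ignored. Estimates of the hinge's x position differed by 2–4 mm between views, so the opening angle is uncertain by a degree or so.

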